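Fetch the mill knob from the slide-top box

TASK

The hand mill's wooden knob is shut away in the slide-top box. Press on the red patch of the flat cover and drag it back towards the box's front until it is fully open, never loading the box with more than 20 N; then lift the knob out and lower it upright onto the crank's spindle until it sits fully down on the collar. Leave everything else where it stands and the cover open.

Things in the scene. Friction and masses are not known exactly. Their poses are not given: they have to be found in the camera images.
- slidebox: Fixed wooden box, 235 x 150 mm, 64 to 82 mm high; origin at counter height, x axis from its front (empty recess) to its rear (well). The shut cover spans x = 5 to 110, y = -63 to 63 mm over the well, flush with the dark frame around it: no edge to grip. Load the box with at most 20 N. The cover gives 1 mm per 12 N pressed, up to 2 mm, then is hard.
- runner_pivot (a point): Point on the box's middle line near its front, at x = -100, y = 0 of the box, 64 mm above the counter, level with the cover's top plane there. From here the runners that carry frame and cover rise towards the rear by an unknown slope of 0 to 0.08 rad, which no reading tells. So the shut cover's patch lies 64 to 77 mm high, and sinks 0 to 8 mm on its way forward: feel for it.
- well (a point): Centre of the well's cork-lined floor, at x = 55, y = 0 of the box, 12 mm above the counter. The well is 110 mm (x) by 126 mm (y) inside, its rim is 64 to 82 mm above the counter.
- cover (a joint): How far the flat metal cover has slid towards the box's front (its -x), in m: 0 shut, 0.095 fully open at the end stop. The middle of its red 44 mm square patch lies at x = 57.5 mm minus this travel, y = 0 of the box. About 4.5 N of friction holds it, so a fingertip must press with some 8 to 12 N to carry it without slipping.
- knob: Loose turned wooden knob, 34 mm diameter, 40 mm high, about 40 g, standing upright on the well's floor under the cover; origin at the centre of its underside, z up. A blind hole of 13 mm diameter and 30 mm depth opens at its underside.
- mill: Fixed hand coffee mill: dark wooden body 120 x 120 x 100 mm on a 135 mm foot, steel dome, and a fixed flat crank arm towards its -x side at 142 to 149 mm height; origin at the centre of its underside, z up.
- spindle (a point): Centre of the top of the collar (22 mm diameter) at the crank's end, 90 mm from the mill's axis and 154 mm above the counter: here the knob's underside must rest. From it a brass spindle of 9 mm diameter with a tapered tip rises 22 mm.
- canister: Glass jar with wooden lid, 92 mm diameter, 150 mm high; bystander; origin at the centre of its underside.
- red_lid: Red silicone lid, 90 mm disc with a small grip, 18 mm high; bystander; origin at the centre of its underside.
- cup: White mug, 80 mm diameter, 65 mm high; bystander; origin at the centre of its underside.
- tamper: Steel tamper, 58 mm diameter, 88 mm high, upright; bystander; origin at the centre of its underside.
- spoon: Spoon lying on the counter; bystander.
- bowl: Blue bowl, 110 mm diameter, 45 mm high; bystander; origin at the centre of its underside.
Not all that is in view belongs to the job. Several things have the shape of the mill; the one meant has the colours described above.

How it is judged:
On the way, in this order (a step that is already met when the one before it is completed fails the run):
1. the cover has been dragged fully open, the knob still in the box (value of joint cover above 0.085 m and height (world z) of knob below 0.04 m), for 0.2 s.
2. the knob has been lifted out of the box (height (world z) of knob above 0.09 m), for 0.1 s.
At the end, for the whole second after the job is handed in: The cover is open by more than 85 mm of its 95 mm, and the knob rests still and upright (within 0.12 rad) on the crank's spindle, its underside within 4 mm of the collar's top and within 5 mm of its centre (value of joint cover above 0.085 m and horizontal distance between knob and spindle below 0.005 m and z of knob in the frame of spindle between -0.003 and 0.004 m and angle between knob's own z axis and vertical below 0.12 rad and linear speed of knob below 0.02 m/s); the robot touches nothing.
It fails at once if the robot loads the box or its cover with more than 20 N (contact force between slidebox and the fingers above 20 N or contact force between slidebox and the arm above 20 N).
It fails at once if a bystander is shifted by more than 20 mm (distance of any of canister, red_lid, cup, tamper, spoon, bowl from where it was at the start of the episode above 0.02 m).
It also fails if it takes over 72 s, if anything falls off the work surface, if the arm or the gripper's body presses on something with over 40 N, if the wrist force passes 120 N, or if a joint passes its speed limit or range.

ROBOT

A 6-joint arm with a two-finger parallel gripper is mounted at the origin on the work surface. World frame = base frame: x ahead of the robot, y to its left, z up, the work surface at z = 0. Lengths are in m, angles in rad, forces in N, time in s.
With the tool pointing down it reaches from about 0.3 to 0.875 m from the base axis. Payload 6.4 kg.
Tool frame: the origin (TCP) lies midway between the tips of the shut fingers; the grasp point (between the pads) lies 19 mm behind it; z points along the fingers, y is the direction in which the jaws open and shut (so a half turn about z gives the same grasp; the last joint's range is limited). The gripper opens to 88 mm and grips with 3 to 60 N. Pads are 18 mm wide; open, the fingers measure 123 mm over their backs; the gripper's body (75 mm by 187 mm) begins 45 mm behind the grasp point.
Start: joints at [0.944, 0.181, 1.607, -0, 1.354, -0.206], TCP at [0.235, 0.525, 0.239] pointing down, gripper open.
Joint ranges: [-2.99, 2.99], [-0.89, 2.07], [0.3, 2.58], [-1.14, 4.28], [0, 2.63], [-3.12, 3.12]. Speed limits (rad/s): [2.57, 2.57, 3.01, 3.14, 3.14, 3.14].

INTERFACE

Orientations are given as a 3x3 rotation matrix whose columns are the frame's x, y, z axes.
In Python, from workcell import status, optics, close_job, find_in, cut_out gives the robot as it stands.
- The arm moves only by the tool carry_out, never from a script. Its argument "increments" is a list that holds one entry, the list of rows, each a list of 7 numbers: the closure, from 0 (fully open) to 1 (shut), then the shift along the tool's x, y, z in mm, then the turn, a rotation vector about the tool's x, y, z in degrees. A call has 1 to 12 rows; each row shifts and turns the commanded pose from where the row before left it, along the tool's axes as they then stand; what a row does not reach is not made up. A row lasts 1/8 s, in which the tool goes at most 62.5 mm and 10.7 degrees, less where a joint would pass 70% of its speed; a pose out of reach is approached as far as the arm can. A call with a gripper value outside its range is refused whole. The fingers move at their own pace and stop on an object; "force" is the grip in N (left out, the last holds). Time passes only in rows, so rows that do not move let the fingers close. It gives the time, the measured TCP pose, the force and the opening at its end, in the units of the state.
- status.get_obs(): the state, without advancing time (a new reading comes with each control period).
- optics.grab_frame(name): name is "scene" or "side" or "wrist"; returns a dict with "image" (420x560x3 uint8, blue, green, red), "K" (3x3 intrinsics, pixels), "R" (3x3) and "t" (3): a world point X has camera coordinates R X + t; the wrist camera has in their place "T_tool_cam" (4x4, takes a point from camera to tool coordinates, whose origin is the TCP and whose axes are the flange's). Camera axes: x right, y down, z forward; pixel columns grow to the right and rows downward; lengths in m; the calibration is good to about 2 mm. A picture is of the moment at which its call begins: read the wrist's pose just before it. There is no depth.
- close_job(): hands the job in, once; it reports no verdict.
Trained networks look in the newest picture that a camera, given by its name, has taken for a name from the list of things; names that differ only in an ending like _2 or _b are one class to them, and where a whole thing is asked for, a point or a joint stands for the part that bears it (a point fixed in the world has none). Each returns a list of dicts, best first, with "confidence" (0 to 1); they miss things now and then, are a little off and sometimes report something else, mostly with a low value. They report only what shows in the picture. A call takes as long as a camera call. They do not tell look-alikes from the thing itself.
- find_in(query, camera): "centre" ([row, column] in pixels, amid what is visible of it).
- cut_out(query, camera): "region" (420x560 bool, what is visible of it) and "centre" ([row, column] in pixels, amid what is visible of it).
The state is a dict: "time": time; "joint_positions": joint angles; "qvel": joint speeds; "effort": joint torques, N m; "tcp_pos": TCP position; "orientation": TCP orientation; "ft_force": force on the tool from outside, world axes, zero at the start; "moment": the same for the moment, N m; "gripper_width": finger opening in m.
Only numpy, scipy, OpenCV 4.12 (cv2) and the standard library are available. Lean on these libraries where they do the work, as an engineer would, in place of code of your own. Each camera call takes 0.05 s, during which the arm holds its last target. There are 200 camera calls.

## Working session

There is one attempt and no reset: what is moved stays moved. The work goes in short steps, Python scripts to look and compute and a tool call to move; the robot and the scene stay as the last step left them, time stands still between calls to the robot, and variables do not carry over. Pictures are saved under pics/ and viewed, about 8 in all and at most 12, crops included, and the job is handed in when it is done.

Besides the shell and the picture viewer there is one more tool, called after ">>>" as name([rows], argument=value, ...), one row to a line, values as JSON. carry_out: Moves the arm, as the interface text tells. Its arguments: {"type":"object","properties":{"increments":{"type":"array","items":{"type":"array","items":{"type":"array","items":{"type":"number"}}}},"force":{"type":"number"}},"required":["increments"]}

```bash
mkdir -p pics; ls; python3 - <<'E'
from workcell import status, optics, find_in, cut_out
import cv2, numpy as np
o=status.get_obs(); print({k:np.round(v,3).tolist() for k,v in o.items()})
for c in ["scene","side","wrist"]:
    f=optics.grab_frame(c); cv2.imwrite(f"pics/{c}0.png",f["image"])
    print(c,{k:np.round(v,4).tolist() for k,v in f.items() if k!="image"})
    for q in ["slidebox","cover","mill","spindle","knob","canister","cup"]:
        print(q,[(np.round(d["centre"]).tolist(),round(d["confidence"],2)) for d in find_in(q,c)])
E
```

```text
pics
{'time': 0.0, 'joint_positions': [0.944, 0.182, 1.608, -0.0, 1.354, -0.206], 'qvel': [0.0, -0.0, -0.001, -0.001, 0.0, 0.0], 'effort': [-0.001, -43.386, -34.185, 0.07, 0.038, -0.0], 'tcp_pos': [0.235, 0.524, 0.238], 'orientation': [[-0.913, 0.408, -0.001], [0.408, 0.913, -0.001], [0.0, -0.002, -1.0]], 'ft_force': [-0.457, -0.13, -0.014], 'moment': [-0.037, -0.005, 0.041], 'gripper_width': 0.088}
scene {'K': [[478.0133, 0.0, 279.3311], [0.0, 478.0133, 215.1907], [0.0, 0.0, 1.0]], 'R': [[-0.504, 0.8636, 0.0152], [0.6571, 0.3948, -0.6422], [-0.5606, -0.3136, -0.7664]], 't': [0.263, -0.2449, 1.6905]}
slidebox [([232.0, 227.0], 0.8)]
cover [([239.0, 220.0], 0.95)]
mill [([297.0, 332.0], 0.89), ([223.0, 444.0], 0.59)]
spindle [([222.0, 442.0], 0.98), ([303.0, 330.0], 0.84)]
knob []
canister [([304.0, 229.0], 0.81)]
cup [([272.0, 433.0], 0.85)]
side {'K': [[537.7378, 0.0, 281.2964], [0.0, 537.7378, 213.0748], [0.0, 0.0, 1.0]], 'R': [[0.7268, -0.6868, -0.0017], [-0.3908, -0.4116, -0.8233], [0.5647, 0.5991, -0.5676]], 't': [-0.3686, 0.3111, 1.1822]}
slidebox [([263.0, 339.0], 0.79)]
cover [([242.0, 348.0], 0.96)]
mill [([200.0, 120.0], 0.69), ([193.0, 259.0], 0.61), ([239.0, 350.0], 0.56)]
spindle [([192.0, 262.0], 0.78), ([198.0, 119.0], 0.7)]
knob []
canister [([192.0, 351.0], 0.6)]
cup [([201.0, 163.0], 0.72)]
wrist {'K': [[333.9992, 0.0, 275.577], [0.0, 333.9992, 208.9894], [0.0, 0.0, 1.0]], 'T_tool_cam': [[0.0, -0.9663, -0.2573, 0.0652], [1.0, 0.0003, -0.0008, -0.0009], [0.0009, -0.2573, 0.9663, -0.1454], [0.0, 0.0, 0.0, 1.0]]}
slidebox []
cover []
mill [([203.0, 122.0], 0.9)]
spindle [([207.0, 120.0], 0.69)]
knob []
canister []
cup [([354.0, 243.0], 0.89)]
```

View pics/scene0.png

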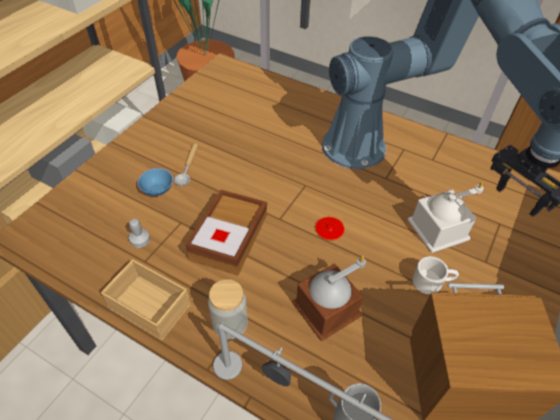

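View pics/side0.png

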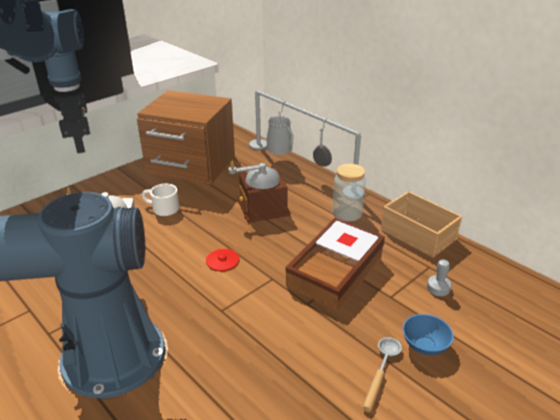

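The scene view shows the dark mill at about (row 297, col 332), its crank end near (262,361), and the patch at (236,220). In the side view the crank end is near (168,232) and the patch at (239,347). The white mill is the look-alike.

```bash
cat > h.py <<'E'
import numpy as np, cv2
from workcell import status, optics, find_in, cut_out
def cam(n):
    o=status.get_obs(); f=optics.grab_frame(n)
    if n=="wrist":
        T=np.eye(4);T[:3,:3]=o["orientation"];T[:3,3]=o["tcp_pos"]
        W=np.linalg.inv(T@np.array(f["T_tool_cam"])); f["R"],f["t"]=W[:3,:3],W[:3,3]
    return f
def P(f): return np.array(f["K"])@np.c_[f["R"],f["t"]]
def ray(f,rc):
    R=np.array(f["R"]);d=R.T@np.linalg.inv(f["K"])@[rc[1],rc[0],1];return -R.T@f["t"],d
def onz(f,rc,z): c,d=ray(f,rc);return c+d*(z-c[2])/d[2]
def proj(f,X): p=P(f)@np.r_[X,1];return np.array([p[1],p[0]])/p[2]
def tri(obs):
    A=[];b=[]
    for f,rc in obs:
        c,d=ray(f,rc);d=d/np.linalg.norm(d);M=np.eye(3)-np.outer(d,d);A.append(M);b.append(M@c)
    x=np.linalg.lstsq(np.vstack(A),np.hstack(b),rcond=None)[0]
    return x,[np.round(proj(f,x)-rc,1).tolist() for f,rc in obs]
E
python3 - <<'E'
from h import *
fs={c:cam(c) for c in("scene","side")}
obs=[];crops=[]
for c,(r0,c0),(sr,sc) in(("scene",(236,220),(262,361)),("side",(239,347),(168,232))):
    f=fs[c];im=f["image"];hsv=cv2.cvtColor(im,cv2.COLOR_BGR2HSV)
    red=((hsv[...,0]<8)|(hsv[...,0]>172))&(hsv[...,1]>200)&(hsv[...,2]>130)
    m=np.zeros(red.shape,bool);m[r0-18:r0+18,c0-22:c0+22]=1;red&=m
    rc=np.argwhere(red).mean(0);obs.append((f,rc));print(c,red.sum(),rc)
    w=((hsv[...,1]<60)&(hsv[...,2]>150))|red
    m[:]=0;m[r0-35:r0+35,c0-45:c0+45]=1;w=(w&m).astype(np.uint8)
    n,l=cv2.connectedComponents(w);k=(l==l[int(rc[0]),int(rc[1])]).astype(np.uint8)
    cn=max(cv2.findContours(k,0,2)[0],key=cv2.contourArea)
    pts=np.array([onz(f,(p[0][1],p[0][0]),0.071)[:2] for p in cn])
    print("cover rect",cv2.minAreaRect((pts*1000).astype(np.float32)), "patch",onz(f,rc,.071))
    crops.append(cv2.resize(im[sr-45:sr+45,sc-65:sc+35],None,fx=4,fy=4,interpolation=2))
print(tri(obs)); cv2.imwrite("pics/spin.png",np.hstack(crops))
for c,f in fs.items():
    for q in("spindle","mill"):
        for d in cut_out(q,c): print(c,q,d["centre"],d["confidence"],d["region"].sum())
E
```

```text
scene 117 [235.17948718 219.76068376]
cover rect ((612.056396484375, -141.3262176513672), (31.928464889526367, 35.55006408691406), 10.37639331817627) patch [ 0.61218561 -0.14152169  0.071     ]
side 35 [239.17142857 347.37142857]
cover rect ((1175.423583984375, 751.02783203125), (3131.27001953125, 3684.925537109375), 46.20062255859375) patch [ 0.6157824  -0.13694294  0.071     ]
(array([ 0.61338416, -0.13963395,  0.07370117]), [[-0.0, 0.2], [0.0, 0.3]])
scene spindle [302.3, 329.9] 0.63 3537
scene spindle [217.8, 440.2] 0.6 2927
scene mill [297.9, 329.5] 0.69 3619
scene mill [220.7, 444.5] 0.68 2931
side spindle [199.3, 118.3] 0.71 268
side spindle [191.5, 261.8] 0.55 2498
side mill [194.3, 260.4] 0.75 2486
side mill [202.1, 117.2] 0.56 276
```

View pics/spin.png

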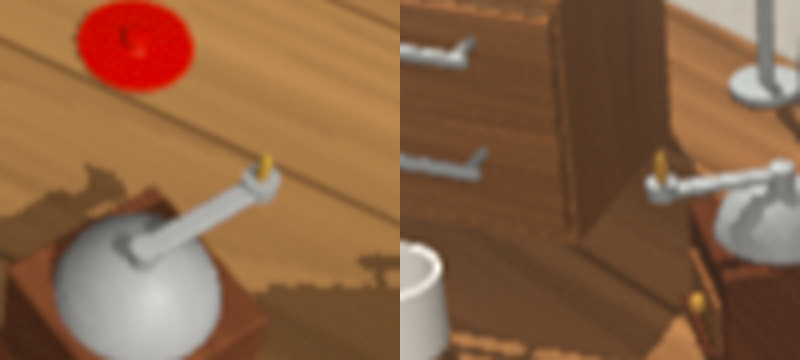

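Zoomed crops: the spindle's base is at (262,361.5) and its tip at (256,362.5) in the scene view; in the side view they are at (169,232) and (161,232).

```bash
python3 - <<'E'
from h import *
s=cam("scene");d=cam("side")
print("base",tri([(s,(262,361.5)),(d,(169,232))]),"tip",tri([(s,(256,362.5)),(d,(161,232))]))
for f,rc in((s,(262,361.5)),(d,(169,232))): print(onz(f,rc,.154))
for f,rc in((s,(256,362.5)),(d,(161,232))): print(onz(f,rc,.176))
# box corners approx
for rc in((210,238),(235.2,219.8)): print(onz(s,rc,.068))
# dome axis: crank hub
print("hub",tri([(s,(217+245/4,296+145/4)),(d,(123+168/4,167+380/4))]))
E
```

```text
base (array([0.54633921, 0.2488736 , 0.14891158]), [[0.0, -0.0], [-0.0, -0.0]]) tip (array([0.54732956, 0.24779604, 0.17529783]), [[0.0, -0.0], [-0.0, -0.0]])
[0.54988482 0.24968488 0.154     ]
[0.54095676 0.24173451 0.154     ]
[0.54782615 0.24791587 0.176     ]
[0.54656118 0.24676981 0.176     ]
[ 0.50641811 -0.15055877  0.068     ]
[ 0.61041443 -0.14291282  0.068     ]
hub (array([0.62586381, 0.20726858, 0.14811229]), [[-0.0, 0.1], [0.0, 0.1]])
```

>>> carry_out([
  [[1,0,0,0,0,0,-9.3],[1,0,0,0,0,0,-9.3],[1,0,0,0,0,0,-9.4],[1,-22.6,-50,-1,0,0,0],[1,-22.6,-50,-1,0,0,0],[1,-22.6,-50,-1,0,0,0],[1,-22.6,-50,-1,0,0,0],[1,-22.6,-50,-1,0,0,0],[1,-22.6,-50,-1,0,0,0],[1,-22.6,-50,-1,0,0,0],[1,-22.6,-50,-1,0,0,0],[1,-22.6,-50,-1,0,0,0]],
], force=20)

```text
time: 3.1
tcp_pos: [0.469, 0.088, 0.2481]
orientation: [[-0.998, -0.068, 0.001], [-0.068, 0.998, 0.0], [-0.001, 0.0, -1.0]]
ft_force: [0.4, 0.3, 0.6]
gripper_width: 0.0006
```

>>> carry_out([
  [[1,-22.6,-50,0,0,0,0],[1,-22.6,-50,0,0,0,0],[1,-22.6,-50,0,0,0,0],[1,-22.6,-50,0,0,0,0],[1,-22.6,-50,0,0,0,0],[1,0,0,0,0,0,0],[1,0,0,0,0,0,0]],
])

```text
time: 3.98
tcp_pos: [0.5976, -0.1517, 0.2473]
orientation: [[-0.998, -0.067, -0.001], [-0.067, 0.998, 0.001], [0.001, 0.001, -1.0]]
ft_force: [-0.8, 0.5, -0.3]
gripper_width: 0.0006
```

```bash
python3 - <<'E'
from h import *
o=status.get_obs();print(o["tcp_pos"],o["orientation"],o["ft_force"],o["time"],o["gripper_width"])
f=cam("wrist");cv2.imwrite("pics/w1.png",f["image"])
for q in("cover","slidebox"):
    for d in cut_out(q,"wrist"): print(q,d["centre"],d["confidence"],d["region"].sum())
im=f["image"];hsv=cv2.cvtColor(im,cv2.COLOR_BGR2HSV)
red=(((hsv[...,0]<8)|(hsv[...,0]>172))&(hsv[...,1]>150)&(hsv[...,2]>100)).astype(np.uint8)
for cn in cv2.findContours(red,0,2)[0]:
    if cv2.contourArea(cn)<200: continue
    pts=np.array([onz(f,(p[0][1],p[0][0]),0.072)[:2] for p in cn])*1000
    print(cv2.contourArea(cn),cv2.minAreaRect(pts.astype(np.float32)))
E
```

```text
[ 0.59763801 -0.15170394  0.24725871] [[-9.97723008e-01 -6.74379723e-02 -9.58345335e-04]
 [-6.74387990e-02  9.97723044e-01  8.58196362e-04]
 [ 8.98288202e-04  9.20871914e-04 -9.99999173e-01]] [-0.8348067   0.50945161 -0.28048409] 3.975 0.0006040587154445326
cover [202.9, 294.0] 0.94 12483
slidebox [128.3, 284.2] 0.6 38154
slidebox [260.4, 86.8] 0.44 2766
1563.0 ((614.0143432617188, -139.00758361816406), (41.1039924621582, 40.73414993286133), 11.115741729736328)
1570.5 ((430.13885498046875, 47.61650085449219), (22.373729705810547, 63.340980529785156), 3.8716378211975098)
```

View pics/w1.png

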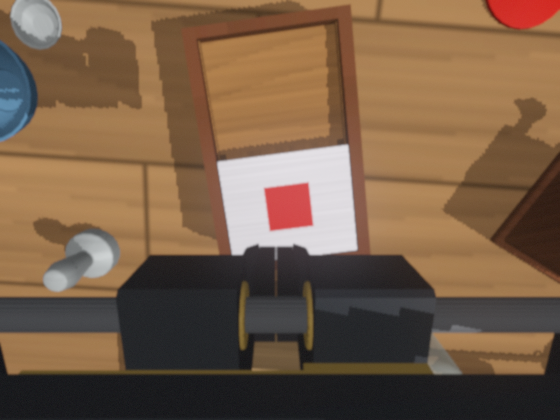

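The wrist view shows the patch at (206,289), clear of the fingers, with the box turned about 7° from the tool axes. That makes the patch (0.614, -0.139) and the box yaw about 11°, and the scene/side triangulation gives the same position. Next I align and descend.

>>> carry_out([
  [[1,0,0,0,0,0,-7.2],[1,-18.5,9.3,40,0,0,0],[1,0,0,50,0,0,0],[1,0,0,45,0,0,0],[1,0,0,20,0,0,0],[1,0,0,0,0,0,0],[1,0,0,0,0,0,0],[1,0,0,0,0,0,0]],
])

```text
time: 5.12
tcp_pos: [0.6158, -0.1399, 0.095]
orientation: [[-0.981, -0.192, 0.003], [-0.192, 0.981, -0.001], [-0.003, -0.002, -1.0]]
ft_force: [-0.3, -0.1, 0.6]
gripper_width: 0.0007
```

>>> carry_out([
  [[1,0,0,5,0,0,0],[1,0,0,5,0,0,0],[1,0,0,2,0,0,0],[1,0,0,0,0,0,0],[1,0,0,0,0,0,0]],
])

```text
time: 5.75
tcp_pos: [0.6144, -0.1394, 0.0807]
orientation: [[-0.981, -0.192, -0.0], [-0.192, 0.981, -0.0], [0.0, -0.0, -1.0]]
ft_force: [0.8, 0.6, 0.3]
gripper_width: 0.0002
```

>>> carry_out([
  [[1,0,0,1,0,0,0],[1,0,0,1,0,0,0],[1,0,0,1,0,0,0],[1,0,0,0,0,0,0]],
])

```text
time: 6.25
tcp_pos: [0.6143, -0.1393, 0.0776]
orientation: [[-0.981, -0.192, -0.0], [-0.192, 0.981, 0.0], [0.0, 0.0, -1.0]]
ft_force: [-0.9, -0.1, -0.4]
gripper_width: 0.0004
```

>>> carry_out([
  [[1,0,0,0.7,0,0,0],[1,0,0,0,0,0,0]],
])

```text
time: 6.5
tcp_pos: [0.6144, -0.1394, 0.077]
orientation: [[-0.981, -0.192, -0.0], [-0.192, 0.981, 0.0], [0.0, 0.0, -1.0]]
ft_force: [0.6, -1.5, 0.6]
gripper_width: 0.0002
```

>>> carry_out([
  [[1,0,0,0.7,0,0,0],[1,0,0,0,0,0,0]],
])

```text
time: 6.75
tcp_pos: [0.6144, -0.1394, 0.0762]
orientation: [[-0.981, -0.192, -0.0], [-0.192, 0.981, 0.0], [0.0, 0.0, -1.0]]
ft_force: [-0.3, 0.3, -1.0]
gripper_width: 0.0003
```

>>> carry_out([
  [[1,0,0,0.9,0,0,0],[1,0,0,0,0,0,0]],
])

```text
time: 7.0
tcp_pos: [0.6145, -0.1394, 0.0756]
orientation: [[-0.981, -0.192, 0.0], [-0.192, 0.981, -0.0], [-0.0, -0.0, -1.0]]
ft_force: [0.9, -0.2, 1.4]
gripper_width: 0.0001
```

>>> carry_out([
  [[1,0,0,0.5,0,0,0],[1,0,0,0,0,0,0],[1,0,0,0,0,0,0]],
])

```text
time: 7.38
tcp_pos: [0.6145, -0.1394, 0.0752]
orientation: [[-0.981, -0.192, 0.0], [-0.192, 0.981, -0.0], [-0.0, -0.0, -1.0]]
ft_force: [-1.0, 0.2, 3.8]
gripper_width: 0.0003
```

>>> carry_out([
  [[1,0,0,0.8,0,0,0],[1,0,0,0,0,0,0],[1,0,0,0,0,0,0]],
])

```text
time: 7.75
tcp_pos: [0.6146, -0.1395, 0.0748]
orientation: [[-0.981, -0.192, 0.0], [-0.192, 0.981, -0.0], [-0.0, -0.0, -1.0]]
ft_force: [-1.9, 1.1, 7.0]
gripper_width: 0.0002
```

>>> carry_out([
  [[1,0,0,0.8,0,0,0],[1,3,0,0.2,0,0,0],[1,4,0,0.3,0,0,0],[1,4,0,0.3,0,0,0],[1,0,0,0,0,0,0]],
])

```text
time: 8.38
tcp_pos: [0.6054, -0.1414, 0.0741]
orientation: [[-0.981, -0.192, 0.004], [-0.192, 0.981, -0.0], [-0.004, -0.001, -1.0]]
ft_force: [2.0, 2.6, 7.9]
gripper_width: 0.0005
```

>>> carry_out([
  [[1,0,0,0.5,0,0,0],[1,4,0,0.3,0,0,0],[1,4,0,0.3,0,0,0],[1,4,0,0.3,0,0,0],[1,4,0,0.3,0,0,0]],
])

```text
time: 9.0
tcp_pos: [0.5904, -0.1444, 0.0729]
orientation: [[-0.981, -0.192, 0.006], [-0.192, 0.981, -0.0], [-0.006, -0.002, -1.0]]
ft_force: [3.2, 4.4, 9.0]
gripper_width: 0.0007
```

```bash
cat > chk.py <<'E'
from h import *
o=status.get_obs();print(o["tcp_pos"],o["ft_force"],o["time"])
f=cam("scene");im=f["image"];hsv=cv2.cvtColor(im,cv2.COLOR_BGR2HSV)
red=((hsv[...,0]<8)|(hsv[...,0]>172))&(hsv[...,1]>200)&(hsv[...,2]>130)
red[:,280:]=0; rc=np.argwhere(red);print(red.sum(), rc.mean(0) if len(rc) else None)
hw=(hsv[...,1]<40)&(hsv[...,2]>190);m=np.zeros(hw.shape,bool);m[190:275,180:275]=1
k=np.argwhere(hw&m);print("white",len(k),onz(f,k.mean(0),.07))
E
python3 chk.py
```

```text
[ 0.59039207 -0.14437765  0.07286154] [3.1836051  4.38090306 9.00844718] 9.0
44 [231.15909091 224.52272727]
white 617 [ 0.61370956 -0.13568945  0.07      ]
```

>>> carry_out([
  [[1,4,0,0.5,0,0,0],[1,4,0,0.3,0,0,0],[1,4,0,0.3,0,0,0],[1,4,0,0.3,0,0,0],[1,4,0,0.3,0,0,0]],
])

```text
time: 9.68
tcp_pos: [0.5709, -0.1483, 0.0713]
orientation: [[-0.981, -0.192, 0.006], [-0.192, 0.981, -0.001], [-0.006, -0.002, -1.0]]
ft_force: [3.1, 4.4, 11.2]
gripper_width: 0.0006
```

>>> carry_out([
  [[1,4,0,0.2,0,0,0],[1,4,0,0.3,0,0,0],[1,4,0,0.3,0,0,0],[1,4,0,0.3,0,0,0],[1,4,0,0.3,0,0,0]],
])

```text
time: 10.3
tcp_pos: [0.5513, -0.1522, 0.0699]
orientation: [[-0.981, -0.192, 0.006], [-0.192, 0.981, -0.001], [-0.006, -0.002, -1.0]]
ft_force: [2.6, 5.4, 10.9]
gripper_width: 0.0005
```

```bash
python3 chk.py
```

```text
[ 0.55125206 -0.1521891   0.06992775] [ 2.58866948  5.44520729 10.86284383] 10.3
40 [221.45 230.1 ]
white 588 [ 0.57533753 -0.14186059  0.07      ]
```

>>> carry_out([
  [[1,4,0,0.3,0,0,0],[1,4,0,0.3,0,0,0],[1,4,0,0.3,0,0,0],[1,4,0,0.3,0,0,0],[1,4,0,0.3,0,0,0],[1,4,0,0.3,0,0,0]],
])

```text
time: 11.1
tcp_pos: [0.5277, -0.1569, 0.0681]
orientation: [[-0.981, -0.192, 0.006], [-0.192, 0.981, -0.001], [-0.006, -0.002, -1.0]]
ft_force: [1.8, 4.8, 12.2]
gripper_width: 0.0007
```

>>> carry_out([
  [[1,2,0,0.1,0,0,0],[1,2,0,0.1,0,0,0],[1,2,0,0.1,0,0,0]],
])

```text
time: 11.48
tcp_pos: [0.5218, -0.1581, 0.0678]
orientation: [[-0.981, -0.192, 0.006], [-0.192, 0.981, -0.001], [-0.005, -0.002, -1.0]]
ft_force: [2.2, 3.9, 11.8]
gripper_width: 0.0002
```

>>> carry_out([
  [[1,1.5,0,0.1,0,0,0],[1,1,0,0.1,0,0,0]],
])

```text
time: 11.72
tcp_pos: [0.5203, -0.1589, 0.0679]
orientation: [[-0.981, -0.192, 0.008], [-0.192, 0.981, -0.002], [-0.007, -0.003, -1.0]]
ft_force: [5.4, 4.0, 10.7]
gripper_width: 0.0007
```

```bash
python3 chk.py
```

```text
[ 0.52031166 -0.15885891  0.06786035] [ 5.43143715  3.97192689 10.67377057] 11.725
40 [214.25 234.  ]
white 581 [ 0.54567963 -0.14624478  0.07      ]
```

>>> carry_out([
  [[1,0,0,0,0,0,0],[1,-1.5,0,0,0,0,0],[1,0,0,-10,0,0,0],[1,0,0,-40,0,0,0],[1,-20,0,-40,0,0,0],[1,-20,0,-50,0,0,0],[1,-25,0,-40,0,0,0],[1,0,0,0,0,0,0],[1,0,0,0,0,0,0]],
])

```text
time: 12.9
tcp_pos: [0.581, -0.1454, 0.244]
orientation: [[-0.981, -0.192, -0.002], [-0.192, 0.981, 0.001], [0.002, 0.001, -1.0]]
ft_force: [0.0, 0.8, -0.8]
gripper_width: 0.0003
```

```bash
python3 - <<'E'
from h import *
o=status.get_obs();print(o["tcp_pos"],o["ft_force"],o["time"])
f=cam("wrist");cv2.imwrite("pics/w2.png",f["image"])
for q in("knob","cover"):
    for d in cut_out(q,"wrist"):
        print(q,d["centre"],d["confidence"],d["region"].sum(),onz(f,d["centre"],.052 if q=="knob" else .066))
        if q=="knob": k=np.argwhere(d["region"]);print(k.min(0),k.max(0))
im=f["image"];hsv=cv2.cvtColor(im,cv2.COLOR_BGR2HSV)
red=(((hsv[...,0]<8)|(hsv[...,0]>172))&(hsv[...,1]>150)&(hsv[...,2]>100)).astype(np.uint8)
for cn in cv2.findContours(red,0,2)[0]:
    if cv2.contourArea(cn)<200: continue
    pts=np.array([onz(f,(p[0][1],p[0][0]),0.068)[:2] for p in cn])*1000
    print(cv2.contourArea(cn),cv2.minAreaRect(pts.astype(np.float32)))
E
```

```text
[ 0.5810088  -0.14542276  0.24396722] [ 0.0295299   0.83472845 -0.75039523] 12.9
knob [221.7, 280.3] 0.94 925 [ 0.6168422 -0.1344497  0.052    ]
[206 267] [243 296]
cover [123.0, 276.2] 0.75 15650 [ 0.51859895 -0.15821748  0.066     ]
1823.0 ((520.1956176757812, -157.7686309814453), (38.919288635253906, 40.434417724609375), 11.097675323486328)
4595.0 ((406.3763427734375, 42.736793518066406), (67.82965087890625, 57.68894958496094), 23.305274963378906)
```

View pics/w2.png

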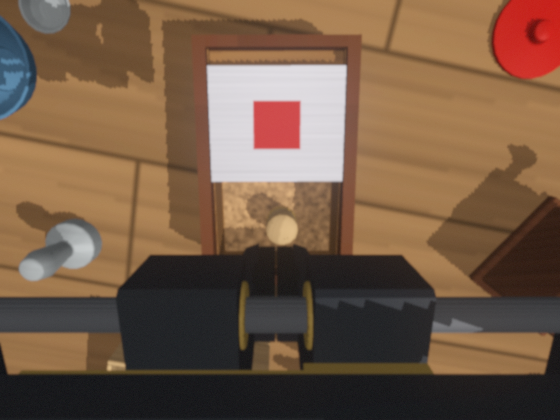

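The cover is fully open: patch at (124,276), 95 mm ahead of where it began. The knob's top shows at about (229,282), partly behind the fingers. I'll shift back for a clear look and open the gripper.

>>> carry_out([
  [[0.25,-25,0,0,0,0,0],[0.25,-25,0,0,0,0,0],[0.25,0,0,0,0,0,0],[0.25,0,0,0,0,0,0],[0.25,0,0,0,0,0,0]],
])

```text
time: 13.68
tcp_pos: [0.6302, -0.1363, 0.2452]
orientation: [[-0.981, -0.192, -0.001], [-0.192, 0.981, 0.0], [0.001, 0.0, -1.0]]
ft_force: [0.3, -0.4, 0.1]
gripper_width: 0.0482
```

```bash
python3 - <<'E'
from h import *
o=status.get_obs();print(o["tcp_pos"],o["gripper_width"],o["time"]);R=np.array(o["orientation"])
f=cam("wrist");cv2.imwrite("pics/w3.png",f["image"][100:320,150:430])
for d in cut_out("knob","wrist"):
    k=np.argwhere(d["region"]);print(d["centre"],d["confidence"],len(k),k.min(0),k.max(0))
    X=onz(f,d["centre"],.035);print(X,R.T@(X-o["tcp_pos"])*1000)
    # fit: project knob cylinder model silhouettes, IoU search
    a=np.linspace(0,2*np.pi,40,endpoint=False);best=(0,)
    for x in np.arange(X[0]-.012,X[0]+.012,.001):
        for y in np.arange(X[1]-.012,X[1]+.012,.001):
            pts=np.array([proj(f,(x+.017*np.cos(t),y+.017*np.sin(t),z))[::-1] for z in(.012,.052) for t in a],np.float32)
            m=np.zeros((420,560),np.uint8);cv2.fillConvexPoly(m,cv2.convexHull(pts.round().astype(np.int32)),1)
            iou=(m.astype(bool)&d["region"]).sum()/(m.astype(bool)|d["region"]).sum();best=max(best,(iou,x,y))
    print(best,R.T@(np.array([best[1],best[2],.052])-o["tcp_pos"])*1000)
E
```

```text
[ 0.63020893 -0.13631008  0.24515526] 0.0481802643439279 13.675
[180.0, 281.3] 0.95 910 [163 267] [197 298]
[ 0.62554083 -0.13227297  0.035     ] [  3.64427178   4.78611037 210.15978717]
(np.float64(0.8817829457364341), np.float64(0.6255408279294075), np.float64(-0.13127296768622249)) [  3.46555668   5.77332679 193.15997939]
```

View pics/w3.png

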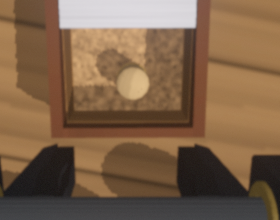

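>>> carry_out([
  [[0.25,3.5,5.3,40,0,0,0],[0.25,0,0,45,0,0,0],[0.25,0,0,35,0,0,0],[0.25,0,0,15,0,0,0],[0.25,0,0,0,0,0,0],[0.25,0,0,0,0,0,0]],
])

```text
time: 14.52
tcp_pos: [0.6278, -0.1321, 0.1124]
orientation: [[-0.981, -0.192, 0.003], [-0.192, 0.981, -0.001], [-0.002, -0.002, -1.0]]
ft_force: [0.4, -1.0, 0.1]
gripper_width: 0.0659
```

```bash
python3 - <<'E'
from h import *
o=status.get_obs();print(o["tcp_pos"],o["gripper_width"],o["time"]);R=np.array(o["orientation"])
f=cam("wrist");cv2.imwrite("pics/w4.png",f["image"])
for d in cut_out("knob","wrist"):
    k=np.argwhere(d["region"]);print(d["centre"],d["confidence"],len(k),k.min(0),k.max(0))
    X=onz(f,d["centre"],.045);print(X,R.T@(X-o["tcp_pos"])*1000)
E
```

```text
[ 0.62779643 -0.13211706  0.1123772 ] 0.0659460833323261 14.525
[215.0, 278.6] 0.56 2409 [186 255] [245 305]
[ 0.62276082 -0.13247503  0.045     ] [ 5.17826069  0.73037275 67.36337846]
```

View pics/w4.png

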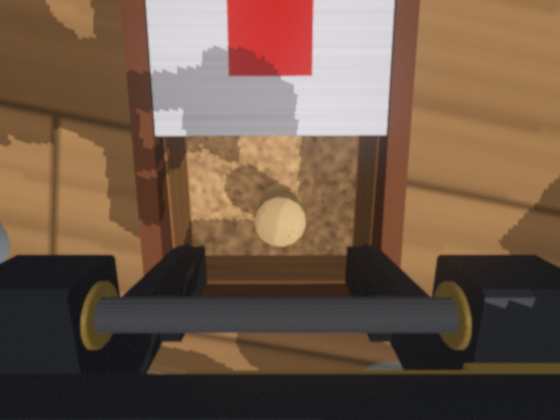

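The view shows the knob top as a circle at (221,280), about midway between the open jaws. It needs +1.7 mm in tool x. Descending to grasp.

>>> carry_out([
  [[0.25,1.7,0.5,25,0,0,0],[0.25,0,0,25,0,0,0],[0.25,0,0,15,0,0,0],[0.25,0,0,8,0,0,0],[0.25,0,0,5,0,0,0],[0.25,0,0,0,0,0,0],[0.25,0,0,0,0,0,0]],
])

```text
time: 15.5
tcp_pos: [0.6254, -0.1316, 0.0331]
orientation: [[-0.981, -0.192, 0.001], [-0.192, 0.981, -0.0], [-0.001, -0.001, -1.0]]
ft_force: [-0.5, -1.3, -0.5]
gripper_width: 0.0662
```

>>> carry_out([
  [[0.25,0,0,3,0,0,0],[0.25,0,0,3,0,0,0],[0.25,0,0,2,0,0,0],[0.25,0,0,0,0,0,0]],
])

```text
time: 16.0
tcp_pos: [0.6246, -0.1313, 0.0241]
orientation: [[-0.981, -0.192, -0.001], [-0.192, 0.981, 0.0], [0.0, 0.0, -1.0]]
ft_force: [0.0, 0.8, 0.1]
gripper_width: 0.0662
```

>>> carry_out([
  [[0.8,0,0,0,0,0,0],[0.8,0,0,0,0,0,0],[0.8,0,0,0,0,0,0],[0.8,0,0,0,0,0,0],[0.8,0,0,0,0,0,0],[0.8,0,0,0,0,0,0]],
], force=12)

```text
time: 16.75
tcp_pos: [0.6249, -0.1314, 0.0245]
orientation: [[-0.981, -0.192, 0.0], [-0.192, 0.981, -0.0], [-0.0, -0.0, -1.0]]
ft_force: [-0.3, 0.1, 1.0]
gripper_width: 0.0338
```

>>> carry_out([
  [[0.8,0,0,-10,0,0,0],[0.8,0,0,-25,0,0,0],[0.8,0,0,-45,0,0,0],[0.8,0,0,-50,0,0,0],[0.8,0,0,-50,0,0,0],[0.8,0,0,-40,0,0,0],[0.8,-15,45,0,0,0,0],[0.8,-15,50,0,0,0,0],[0.8,-15,50,0,0,0,0],[0.8,-11,50,0,0,0,0]],
])

```text
time: 18.0
tcp_pos: [0.6423, 0.0723, 0.2452]
orientation: [[-0.981, -0.192, 0.001], [-0.192, 0.981, -0.0], [-0.001, -0.0, -1.0]]
ft_force: [-0.5, -0.4, -1.2]
gripper_width: 0.034
```

>>> carry_out([
  [[0.8,0,50,0,0,0,0],[0.8,0,50,0,0,0,0],[0.8,0,50,0,0,0,0],[0.8,0,42,0,0,0,0],[0.8,0,0,0,0,0,0],[0.8,0,0,0,0,0,0],[0.8,0,0,0,0,0,0]],
])

```text
time: 18.88
tcp_pos: [0.6058, 0.2579, 0.2446]
orientation: [[-0.982, -0.191, 0.0], [-0.191, 0.982, -0.0], [-0.0, -0.0, -1.0]]
ft_force: [-1.3, -0.1, 0.0]
gripper_width: 0.034
```

```bash
python3 - <<'E'
from h import *
o=status.get_obs();print(o["tcp_pos"],o["gripper_width"],o["time"]);R=np.array(o["orientation"])
f=cam("wrist");cv2.imwrite("pics/w5.png",f["image"])
for q in("knob","spindle"):
  for d in cut_out(q,"wrist"):
    k=np.argwhere(d["region"]);print(q,d["centre"],d["confidence"],len(k),k.min(0),k.max(0))
print(proj(f,(.547,.248,.154)),proj(f,(.547,.248,.176)))
E
```

```text
[0.6057854  0.25786592 0.24458732] 0.033955594242116 18.875
knob [262.3, 276.8] 0.81 4528 [226 235] [295 316]
spindle [189.8, 219.7] 0.78 17358 [105 128] [263 311]
[129.62230001 279.72125802] [130.58409888 280.10933102]
```

View pics/w5.png

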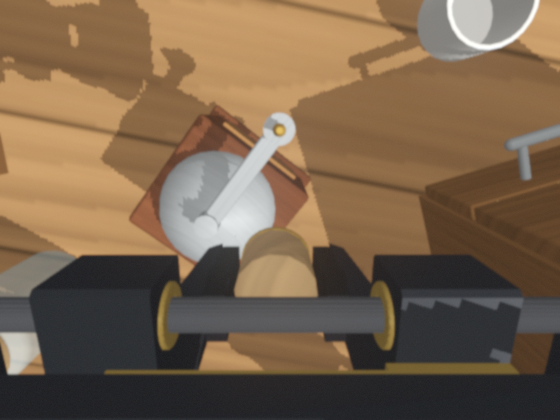

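The view shows the spindle tip at about (129,280), exactly where it was predicted. The knob is upright and centred between the pads, with its underside's front rim at about row 228. Next I refine the spindle position and the knob's offset in the grip.

```bash
python3 - <<'E'
from h import *
o=status.get_obs();R=np.array(o["orientation"]);p=np.array(o["tcp_pos"])
f=cam("wrist");im=f["image"];hsv=cv2.cvtColor(im,cv2.COLOR_BGR2HSV)
w=hsv[115:145,265:295]
g=np.argwhere((w[...,0]>12)&(w[...,0]<30)&(w[...,1]>120)&(w[...,2]>70))+[115,265]
c=np.argwhere((w[...,1]<60)&(w[...,2]>120))+[115,265]
rc=g.mean(0);print("gold",len(g),rc,g.min(0),g.max(0),"grey",c.min(0),c.max(0))
X=onz(f,rc,.170);print("spindle",X,"tool mm",R.T@(X-p)*1000)
for x0 in(-.004,-.002,0,.002,.004):
    e=[proj(f,p+R@np.array([x0+.017*np.cos(a),.017*np.sin(a),.0125])) for a in np.linspace(0,2*np.pi,60)]
    print(x0,min(e,key=lambda v:v[0]),min(v[1] for v in e),max(v[1] for v in e))
for d in cut_out("knob","wrist"):
    m=d["region"];print([int(np.argwhere(m[:,c]).min()) for c in(255,265,275,280,290)])
cv2.imwrite("pics/k5.png",cv2.resize(im[205:300,220:330],None,fx=5,fy=5,interpolation=2))
E
```

```text
gold 86 [129.01162791 279.1744186 ] [115 274] [134 294] grey [115 265] [144 294]
spindle [0.54627158 0.24748897 0.17      ] tool mm [60.40361993  1.02354485 74.46676467]
-0.004 [230.10887233 278.05685091] 244.7358161767621 311.2524915354887
-0.002 [226.27763387 278.06469593] 244.64287281159585 311.3606421223053
0 [222.42256456 278.07258974] 244.5493666392095 311.46944949042154
0.002 [218.54344135 278.08053281] 244.4552925320626 311.5789196408514
0.004 [214.64003842 278.0885256 ] 244.36064530013815 311.6890586479407
[232, 228, 226, 227, 230]
[135, 121, 113, 113, 118]
```

View pics/k5.png

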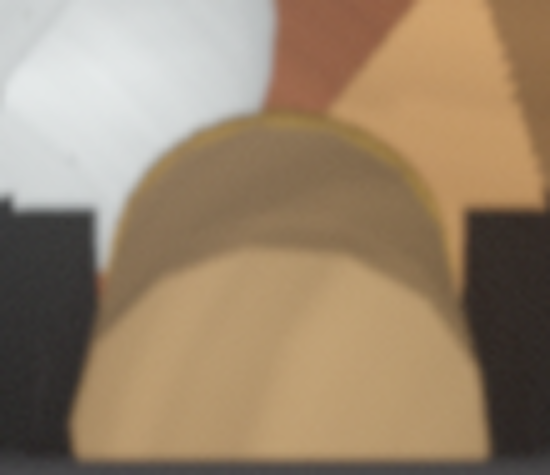

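>>> carry_out([
  [[0.8,31,1.4,0,0,0,0],[0.8,31,0,0,0,0,0],[0.8,0,0,20,0,0,0],[0.8,0,0,20,0,0,0],[0.8,0,0,9,0,0,0],[0.8,0,0,0,0,0,0],[0.8,0,0,0,0,0,0],[0.8,0,0,0,0,0,0]],
])

```text
time: 20.12
tcp_pos: [0.5448, 0.2487, 0.1963]
orientation: [[-0.981, -0.192, 0.001], [-0.192, 0.981, 0.0], [-0.001, 0.0, -1.0]]
ft_force: [-0.1, -0.2, 0.5]
gripper_width: 0.0339
```

```bash
python3 - <<'E'
from h import *
o=status.get_obs();print(o["tcp_pos"],o["ft_force"],o["time"]);p=np.array(o["tcp_pos"]);R=np.array(o["orientation"])
cr=[]
for c in("scene","side"):
    f=cam(c);im=f["image"];b=proj(f,(.547,.248,.17)).astype(int)
    for d in cut_out("knob",c): print(c,d["centre"],d["confidence"],d["region"].sum())
    for z in(-.0125,): print("underside centre pred",proj(f,p+R@np.array([-.002,0,.0125])),"crop origin",b-[45,50])
    cr.append(cv2.resize(im[b[0]-45:b[0]+35,b[1]-40:b[1]+40],None,fx=5,fy=5,interpolation=2))
cv2.imwrite("pics/a6.png",np.hstack(cr))
E
```

```text
[0.54481823 0.24868695 0.19628895] [-0.08956004 -0.20980528  0.45940441] 20.125
scene [249.4, 364.9] 0.76 227
scene [231.7, 226.7] 0.33 4596
underside centre pred [254.05941618 363.58329273] crop origin [212 312]
side [264.4, 333.5] 0.56 5620
side [152.4, 229.2] 0.47 98
underside centre pred [158.29062519 231.40797307] crop origin [117 181]
```

View pics/a6.png

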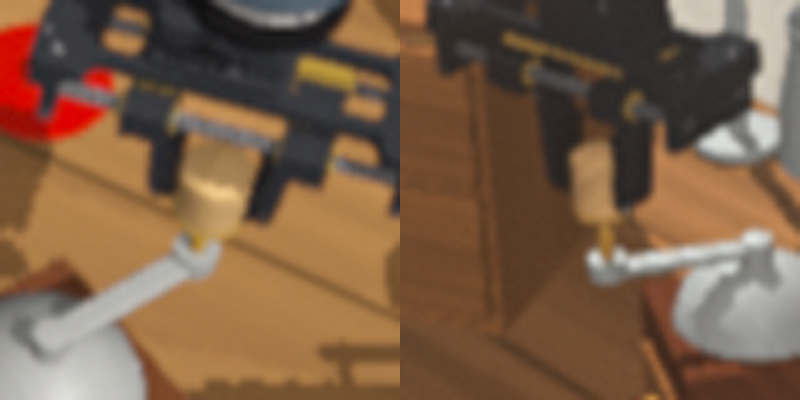

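Scene and side crops show the knob just above the spindle. In the scene view the knob axis sits about 1 px (roughly 2–3 mm) towards +y of the spindle line. The measured TCP agrees: it overshot by 1.3 mm in tool y. Correcting, then lowering while watching the force.

>>> carry_out([
  [[0.8,0.3,-1.4,0,0,0,0],[0.8,0,0,2,0,0,0],[0.8,0,0,2,0,0,0],[0.8,0,0,2,0,0,0],[0.8,0,0,2,0,0,0],[0.8,0,0,1,0,0,0],[0.8,0,0,0,0,0,0],[0.8,0,0,0,0,0,0]],
])

```text
time: 21.32
tcp_pos: [0.5443, 0.2472, 0.1865]
orientation: [[-0.981, -0.192, 0.0], [-0.192, 0.981, -0.0], [-0.0, -0.0, -1.0]]
ft_force: [-1.0, -0.0, -0.7]
gripper_width: 0.0342
```

>>> carry_out([
  [[0.8,0,0,1,0,0,0],[0.8,0,0,1,0,0,0],[0.8,0,0,0,0,0,0],[0.8,0,0,0,0,0,0]],
])

```text
time: 21.82
tcp_pos: [0.5442, 0.2471, 0.1844]
orientation: [[-0.981, -0.192, -0.0], [-0.192, 0.981, -0.0], [0.0, -0.0, -1.0]]
ft_force: [0.6, 0.2, -0.7]
gripper_width: 0.0343
```

>>> carry_out([
  [[0.8,0,0,1,0,0,0],[0.8,0,0,1,0,0,0],[0.8,0,0,1,0,0,0],[0.8,0,0,0,0,0,0]],
])

```text
time: 22.32
tcp_pos: [0.5441, 0.2471, 0.1812]
orientation: [[-0.981, -0.192, -0.0], [-0.192, 0.981, -0.0], [0.0, -0.0, -1.0]]
ft_force: [-0.3, -0.1, 0.4]
gripper_width: 0.0338
```

>>> carry_out([
  [[0.8,0,0,1,0,0,0],[0.8,0,0,1,0,0,0],[0.8,0,0,1,0,0,0],[0.8,0,0,0,0,0,0]],
])

```text
time: 22.82
tcp_pos: [0.5442, 0.2471, 0.1783]
orientation: [[-0.981, -0.192, -0.0], [-0.192, 0.981, -0.0], [0.0, -0.0, -1.0]]
ft_force: [0.5, -0.1, -0.6]
gripper_width: 0.0341
```

>>> carry_out([
  [[0.8,0,0,2,0,0,0],[0.8,0,0,2,0,0,0],[0.8,0,0,2,0,0,0],[0.8,0,0,2,0,0,0],[0.8,0,0,0,0,0,0],[0.8,0,0,0,0,0,0]],
])

```text
time: 23.58
tcp_pos: [0.5443, 0.2471, 0.1705]
orientation: [[-0.981, -0.192, 0.0], [-0.192, 0.981, 0.0], [-0.0, 0.0, -1.0]]
ft_force: [-0.4, 0.2, 0.3]
gripper_width: 0.0342
```

>>> carry_out([
  [[0.8,0,0,1,0,0,0],[0.8,0,0,1,0,0,0],[0.8,0,0,0,0,0,0]],
])

```text
time: 23.95
tcp_pos: [0.5442, 0.2471, 0.1683]
orientation: [[-0.981, -0.192, -0.0], [-0.192, 0.981, -0.0], [0.0, 0.0, -1.0]]
ft_force: [0.3, 0.0, -1.6]
gripper_width: 0.0341
```

>>> carry_out([
  [[0.8,0,0,1,0,0,0],[0.8,0,0,0,0,0,0],[0.8,0,0,0,0,0,0]],
])

```text
time: 24.32
tcp_pos: [0.5442, 0.2471, 0.1674]
orientation: [[-0.981, -0.192, -0.0], [-0.192, 0.981, -0.0], [0.0, -0.0, -1.0]]
ft_force: [0.2, -0.1, -0.6]
gripper_width: 0.0344
```

>>> carry_out([
  [[0.8,0,0,1,0,0,0],[0.8,0,0,0,0,0,0],[0.8,0,0,0,0,0,0]],
])

```text
time: 24.7
tcp_pos: [0.5443, 0.2472, 0.1665]
orientation: [[-0.981, -0.192, 0.0], [-0.192, 0.981, 0.0], [-0.0, 0.0, -1.0]]
ft_force: [-0.3, -0.5, -0.8]
gripper_width: 0.0341
```

>>> carry_out([
  [[0.8,0,0,1,0,0,0],[0.8,0,0,0,0,0,0],[0.8,0,0,0,0,0,0]],
])

```text
time: 25.08
tcp_pos: [0.5444, 0.2472, 0.1664]
orientation: [[-0.981, -0.192, 0.001], [-0.192, 0.981, 0.0], [-0.001, -0.0, -1.0]]
ft_force: [-2.2, -1.4, 6.3]
gripper_width: 0.0336
```

Contact is felt exactly at the collar height (TCP 0.1664). Releasing.

>>> carry_out([
  [[0.8,0,0,-0.8,0,0,0],[0.4,0,0,0,0,0,0],[0.4,0,0,0,0,0,0],[0.4,0,0,0,0,0,0],[0.4,0,0,0,0,0,0],[0.4,0,0,-10,0,0,0],[0.4,0,0,-20,0,0,0],[0.4,0,0,-40,0,0,0],[0.4,-30,0,-30,0,0,0],[0.4,-30,0,0,0,0,0],[0.4,0,0,0,0,0,0],[0.4,0,0,0,0,0,0]],
])

```text
time: 26.58
tcp_pos: [0.6023, 0.2586, 0.2658]
orientation: [[-0.981, -0.192, -0.001], [-0.192, 0.981, -0.0], [0.001, -0.0, -1.0]]
ft_force: [-0.6, -0.6, -0.1]
gripper_width: 0.053
```

```bash
python3 - <<'E'
from h import *
o=status.get_obs();print(o["tcp_pos"],o["ft_force"],o["time"],o["gripper_width"])
cr=[]
for c in("scene","side","wrist"):
    f=cam(c);im=f["image"];b=proj(f,(.547,.248,.17)).astype(int);print(c,b,proj(f,(.5463,.2475,.194)))
    for d in cut_out("knob",c):
        print(c,d["centre"],d["confidence"],d["region"].sum(),onz(f,d["centre"],.174))
    r=max(b[0]-30,0);cr.append(cv2.resize(im[r:r+60,b[1]-30:b[1]+30],(266,266),interpolation=2))
cv2.imwrite("pics/a7.png",np.hstack(cr))
E
python3 chk.py
```

```text
[0.60231819 0.25856291 0.26583333] [-0.56466428 -0.64652899 -0.13204979] 26.575 0.053039172498381894
scene [257 362] [251.19791847 363.70236292]
scene [256.7, 362.9] 0.73 252 [0.54779914 0.24929553 0.174     ]
scene [232.8, 227.5] 0.33 4400 [ 0.65676687 -0.07664262  0.174     ]
side [162 231] [155.3796017  231.42601739]
side [159.9, 230.9] 0.76 196 [0.55056638 0.25688745 0.174     ]
wrist [134 277] [134.39289779 277.32942907]
wrist [132.3, 274.0] 0.77 2086 [0.54611102 0.24519644 0.174     ]
[0.60266265 0.25872239 0.26633747] [ 0.37196528 -0.27772692 -0.41731823] 26.875
99 [212.17171717 233.27272727]
white 701 [ 0.54019015 -0.15752348  0.07      ]
```

View pics/a7.png

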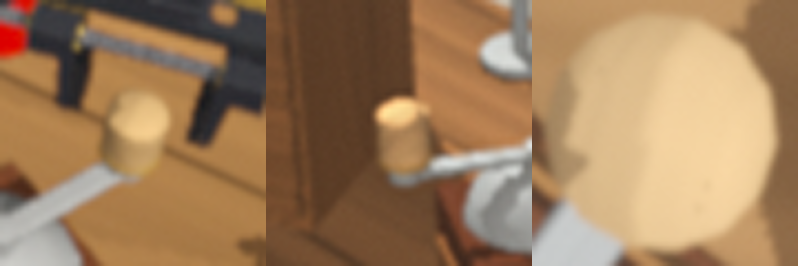

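All three crops show the knob upright and seated on the collar, with the gripper clear. Handing in.

```bash
python3 -c "
from workcell import close_job; print(close_job())"
```

```text
the job is handed in; nothing more can be done
None
```

I dragged the cover open, lifted the knob out of the well and lowered it onto the dark mill's spindle. The job is handed in at about 27 s of the 72 s allowed; no verdict came back.

- **Cover:** It was pressed with about 8–12 N vertically and about 14 N at most in total in the readings I took, against the 20 N limit. After the drag, the wrist view put the patch about 95–96 mm from where it began, at the end stop. A later scene picture showed it still open.
- **Knob:** It went down without side force until contact at TCP height 0.166, which is where the collar should stop it. After release, the scene, side and wrist crops all showed it upright on the collar with the gripper clear.
- **Disagreement:** The final position estimates differ: scene and wrist came within about 2–3 mm of the spindle. The side view was off by about 10 mm in world y, but it saw the knob as a small blob within about a pixel of where the spindle projects, so I relied on the other two and the contact height.
- **Not checked:** I did not measure the bystanders separately; no contact with any showed in the force readings.

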